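# Open the lift-and-slide hatch and stow the left and right vial guides

### The job

Open the guide store on the table: lift its hatch up out of its recess, slide it to the left along its channels until it is clear of the well, and leave it lying flat on the deck there. Then set the two mirror-image vial guides down (not dropped in) flat on the floor of the well, the left-hand one in the left bay and the right-hand one in the right bay (as seen from the robot). Leave the hatch open, and do not knock or shift the vial, the beaker or the star knob.

Things in the scene. Friction and masses are not known exactly. Their poses are not given: they have to be found in the camera images.
- store: Fixed grey steel box on a thin mat, 164 mm wide (x), 358 long (y -90 to +268), 92 high. Origin at its underside below the well's centre; z up, +y the slide direction (robot's left), -x faces the robot. Well 124 (x) by 144 (y), floor z = 6, seat ledge for the hatch at z = 56 in a recess 148 (x) by 164 (y), 10 deep. A wall along x at y = 0, 4 thick, top z = 22, parts the well into two bays.
- left_bay (a point): Centre of the left bay's floor (store x = 0, y = +37, z = 6 mm). Bay 124 mm (store x) by 70 mm (store y). Axes as the store's.
- right_bay (a point): Centre of the right bay's floor (store x = 0, y = -37, z = 6 mm). Bay 124 mm (store x) by 70 mm (store y). Axes as the store's.
- deck (a point): Point on the deck (store x = 0, y = 170, z = 66 mm): a good place for the hatch's origin. The deck runs from store y = 82 to an end stop at 260, 14 mm high. Along both long sides, over well and deck, run channels: inner faces at x = +-74 mm, with lips (z 88 to 92) reaching in to x = +-61 over the hatch's edges. The hatch must rise 10 mm to leave the recess and can rise at most 24 mm.
- hatch: Loose bare steel plate, 140 mm (x) by 156 (y) by 8, 0.35 kg, seated in the recess; play 4 mm each side there and in the channels. Black bridge handle on top: bar 84 long (x), 14 wide (y), from z = 24 to 38, centred, on a post at each end, the middle 60 mm free. Origin: centre of the underside; axes as the store's. Clear of the recess once moved 160 mm along store +y; end stop at 182.
- guide_left: Left-hand vial guide, dark steel, 0.18 kg: flat bar 100 mm long (its x), 24 wide (y), 8 thick; on its middle an upright fin 60 long, 12 wide (y), top at z = 45; at the +x end a flat toe, 28 long, sticks out 20 mm beyond the bar on the left (+y) side only, fin up, toe end away from you. The other guide is its mirror image. Origin: centre of the bar's underside, z up. Starts flat, toe end roughly away from the robot.
- guide_right: Right-hand vial guide, dark steel, 0.18 kg: flat bar 100 mm long (its x), 24 wide (y), 8 thick; on its middle an upright fin 60 long, 12 wide (y), top at z = 45; at the +x end a flat toe, 28 long, sticks out 20 mm beyond the bar on the right (-y) side only, fin up, toe end away from you. The other guide is its mirror image. Origin: centre of the bar's underside, z up. Starts flat, toe end roughly away from the robot.
- vial: Loose glass vial with a blue cap, 30 mm across, 75 mm high, standing; origin under its centre. Bystander.
- beaker: Loose glass beaker, 68 mm across, 87 mm high, standing; origin under its centre. Bystander.
- star_knob: Loose black star knob, 34 mm across, 27 mm high; origin under its centre. Bystander.

How it is judged (in metres and radians):
On the way, in this order (a step that is already met when the one before it is completed fails the run):
1. the hatch is lifted off its seat, up out of the recess (z of hatch in the frame of store above 0.0645 m and y of hatch in the frame of store below 0.08 m), for 0.05 s.
2. the hatch has been slid along its channels clear of the well and lies flat on the deck (y of hatch in the frame of store above 0.15 m and z of hatch in the frame of store between 0.06 and 0.071 m and angle between hatch's own z axis and vertical below 0.06 rad), for 0.2 s.
At the end, for the whole second after the job is handed in: Hatch flat (0.06 rad) and still on the deck, 150 mm or more along the store's +y from the well's centre; left-hand guide in the left bay, right-hand guide in the right bay, each still, fin up within 0.12 rad, its origin inside its bay and within 6 mm of the well floor (all of step 2 and linear speed of each of hatch, guide_left, guide_right below 0.02 m/s and y of guide_left in the frame of store between 0.002 and 0.072 m and x of guide_left in the frame of store between -0.06 and 0.06 m and z of each of guide_left, guide_right in the frame of store below 0.012 m and angle between each of guide_left, guide_right's own z axis and vertical below 0.12 rad and y of guide_right in the frame of store between -0.072 and -0.002 m and x of guide_right in the frame of store between -0.06 and 0.06 m); the robot touches nothing.
It fails at once if the capped vial is shifted more than 30 mm or tipped over (distance of vial from where it was at the start of the episode above 0.03 m or angle between vial's own z axis and vertical above 0.5 rad).
It fails at once if the beaker is shifted more than 30 mm or tipped over (distance of beaker from where it was at the start of the episode above 0.03 m or angle between beaker's own z axis and vertical above 0.5 rad).
It fails at once if the star knob is shifted more than 30 mm or tipped over (distance of star_knob from where it was at the start of the episode above 0.03 m or angle between star_knob's own z axis and vertical above 0.5 rad).
It fails at once if the left-hand guide is dropped into the well instead of being set down (linear speed of guide_left above 0.7 m/s and x of guide_left in the frame of store between -0.07 and 0.07 m and y of guide_left in the frame of store between -0.08 and 0.08 m and z of guide_left in the frame of store below 0.035 m).
It fails at once if the right-hand guide is dropped into the well instead of being set down (linear speed of guide_right above 0.7 m/s and x of guide_right in the frame of store between -0.07 and 0.07 m and y of guide_right in the frame of store between -0.08 and 0.08 m and z of guide_right in the frame of store below 0.035 m).
It also fails if it takes over 67 s, if anything falls off the work surface, if the arm or the gripper's body presses on something with over 40 N, if the wrist force passes 120 N, or if a joint passes its speed limit or range.

### The arm

A 6-joint arm with a two-finger parallel gripper is mounted at the origin on a cart in front of the work surface, level with it; the furniture and walls round the work are solid. World frame = base frame: x ahead of the robot, y to its left, z up, the work surface at z = 0. Lengths are in mm, angles in rad, forces in N, time in s.
With the tool pointing down it reaches from about 250 to 775 mm from the base axis. Payload 4 kg.
Tool frame: the origin (TCP) lies at the very end of the fingers, on their centre line; the grasp point (between the pads) lies 19 mm behind it; z points along the fingers, y is the direction in which the jaws open and shut (so a half turn about z gives the same grasp; the last joint's range is limited). The gripper opens to 85 mm and grips with 20 to 120 N. Pads are 22 mm wide; open, the fingers measure 114 mm over their backs; the gripper's body (76 mm by 85 mm) begins 54 mm behind the grasp point. The pads swing forward as they close: fully open they stand 13 mm farther back than shut.
Start: joints at [-1.394, 0.087, 1.371, -0, 1.684, -0.103], TCP at [151.886, -528.629, 231.341] pointing down, gripper open.
Joint ranges: [-3.1, 3.1], [-0.76, 2.03], [0.27, 2.55], [-1.08, 4.22], [0.17, 2.65], [-2.57, 2.57]. Speed limits (rad/s): [2.79, 2.79, 3.14, 3.14, 3.14, 3.14].

### API

Orientations are given as [roll, pitch, yaw] about the fixed x, y, z axes, in that order (R = Rz(yaw) Ry(pitch) Rx(roll)).
In Python, from bench import r gives the robot as it stands.
- The arm moves only by the tool send_rows, never from a script. Its argument "motion" is a list of rows, each a list of 7 numbers: the finger opening in m, from 0 to 0.0854, then the shift along the world's x, y, z in m, then the turn, a rotation vector about the world's x, y, z in rad. In form: [[hand, tx, ty, tz, wx, wy, wz], ...]. A call has 1 to 5 rows; each row is the pose to reach, as a shift and turn from the pose commanded when the call began; what a row does not reach only later rows make up. A row lasts 1/10 s, in which the tool goes at most 50 mm and 8.59 degrees, less where a joint would pass 70% of its speed; a pose out of reach is approached as far as the arm can. A call with a gripper value outside its range is refused whole. The fingers move at their own pace and stop on an object; "squeeze" is the grip in N (left out, the last holds). Time passes only in rows, so rows that repeat a pose let the fingers close. It gives the time, the measured TCP pose, the force and the opening at its end, in the units of the state.
- r.get_state(): the state, without advancing time (a new reading comes with each control period).
- r.capture(name): name is "side" or "top" or "wrist"; returns a dict with "image" (384x512x3 uint8, red, green, blue), "K" (3x3 intrinsics, pixels), "R" (3x3) and "t" (3): a world point X has camera coordinates R X + t; the wrist camera has in their place "T_tool_cam" (4x4, takes a point from camera to tool coordinates, whose origin is the TCP and whose axes are the flange's). Camera axes: x right, y down, z forward; pixel columns grow to the right and rows downward; lengths in mm; the calibration is good to about 2 mm. A picture is of the moment at which its call begins: read the wrist's pose just before it. There is no depth.
- r.finish_job(): hands the job in, once; it reports no verdict.
The state is a dict: "time": time; "q": joint angles; "qd": joint speeds; "effort": joint torques, N m; "eef_pos": TCP position; "tool_rot": TCP orientation; "force": force on the tool from outside, world axes, zero at the start; "torque": the same for the moment, N m; "grip_width": finger opening in mm.
Only numpy, scipy, OpenCV 4.12 (cv2) and the standard library are available. Lean on these libraries where they do the work, as an engineer would, in place of code of your own. Each camera call takes 0.05 s, during which the arm holds its last target. There are 200 camera calls.

## Working session

There is one attempt and no reset: what is moved stays moved. The work goes in short steps, Python scripts to look and compute and a tool call to move; the robot and the scene stay as the last step left them, time stands still between calls to the robot, and variables do not carry over. Pictures are saved under pics/ and viewed, about 8 in all and at most 12, crops included, and the job is handed in when it is done.

Besides the shell and the picture viewer there is one more tool, called after "Request:" as name(argument=value, ...) on one line, values as JSON. send_rows: Moves the arm, as the interface text tells. Its arguments: {"type":"object","properties":{"motion":{"type":"array","items":{"type":"array","items":{"type":"number"}}},"squeeze":{"type":"number"}},"required":["motion"]}

```bash
mkdir -p pics; ls
cat > h.py <<'E'
import numpy as np, cv2
from bench import r
from scipy.spatial.transform import Rotation as Rot
def cap(n,f):
    s=r.get_state(); c=r.capture(n); cv2.imwrite('pics/'+f,c['image'][:,:,::-1]); np.save('pics/'+f+'.npy',{'c':c,'s':s},allow_pickle=True); return c,s
def cam(c,s=None):
    if 'R' in c: return np.array(c['R']),np.array(c['t']).ravel()
    T=np.eye(4); T[:3,:3]=Rot.from_euler('xyz',s['tool_rot']).as_matrix(); T[:3,3]=s['eef_pos']
    M=np.linalg.inv(T@np.array(c['T_tool_cam'])); return M[:3,:3],M[:3,3]
def ray(c,uv,z,s=None):
    R,t=cam(c,s); uv=np.atleast_2d(uv).astype(float)
    d=(np.linalg.inv(c['K'])@np.c_[uv,np.ones(len(uv))].T).T@R; o=-R.T@t
    return o+d*((z-o[2])/d[:,2])[:,None]
def proj(c,X,s=None):
    R,t=cam(c,s); p=(R@np.atleast_2d(X).T).T+t; p=p@np.array(c['K']).T; return p[:,:2]/p[:,2:]
E
python3 - <<'E'
from h import *
print(r.get_state())
for n in ('top','side'):
    c,s=cap(n,n+'0.png'); print(n,c['K'],c['R'],c['t'])
a=cv2.imread('pics/top0.png');cv2.imwrite('pics/top0b.png',cv2.resize(a,(800,600),interpolation=cv2.INTER_CUBIC))
a=cv2.imread('pics/side0.png');cv2.imwrite('pics/side0b.png',cv2.resize(a,(800,600),interpolation=cv2.INTER_CUBIC))
E
```

```text
pics
{'time': 0.0, 'q': array([-1.39414145e+00,  8.79413816e-02,  1.37224913e+00, -2.20257027e-06,
        1.68358806e+00, -1.03127373e-01]), 'qd': array([ 0.00195648, -0.00100945, -0.00068484,  0.0008606 ,  0.00025431,
       -0.0003049 ]), 'effort': array([ 1.09894772e-03, -3.51875639e+01, -3.13266635e+01, -1.04917629e-04,
        1.07597548e-02, -6.73585944e-06]), 'eef_pos': array([ 151.77410577, -528.13295343,  230.14915768]), 'tool_rot': array([-3.13941812e+00, -2.22851162e-04,  2.79781764e-01]), 'force': array([ 0.08301861, -0.48454905, -0.17313475]), 'torque': array([-0.04024389,  0.06395129, -0.05465329]), 'grip_width': 85.64369689160735}
top [[392.37247579   0.         256.35169185]
 [  0.         392.37247579 191.8702491 ]
 [  0.           0.           1.        ]] [[-0.00372936 -0.99997797  0.00549179]
 [-0.9996279   0.00357955 -0.0270417 ]
 [ 0.02702144 -0.0055906  -0.99961922]] [  70.67159525  615.40652094 1082.94881469]
side [[401.64746131   0.         259.91532395]
 [  0.         401.64746131 187.15014163]
 [  0.           0.           1.        ]] [[ 0.94473917 -0.32753516 -0.0137341 ]
 [-0.13061077 -0.33764503 -0.93216772]
 [ 0.30068045  0.88244918 -0.3617661 ]] [-562.27657032  185.73909896  869.60405718]
```

View pics/top0b.png

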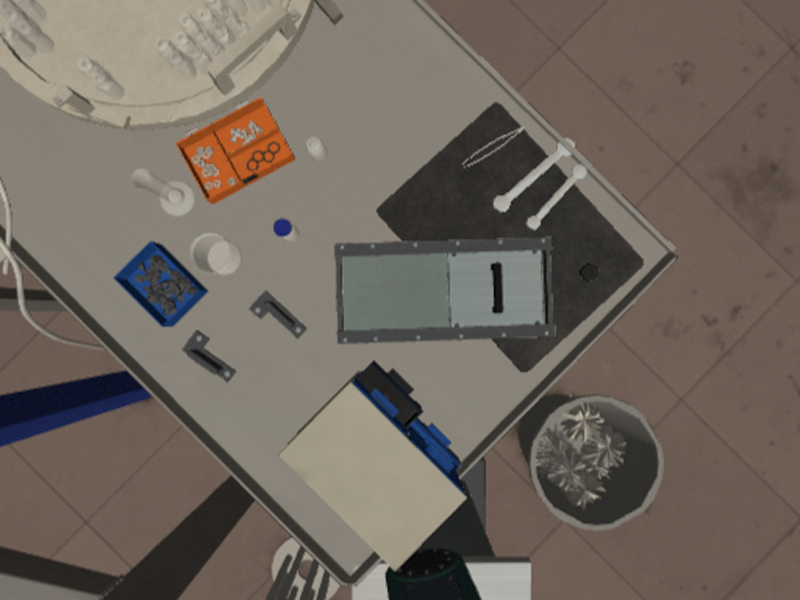

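View pics/side0b.png

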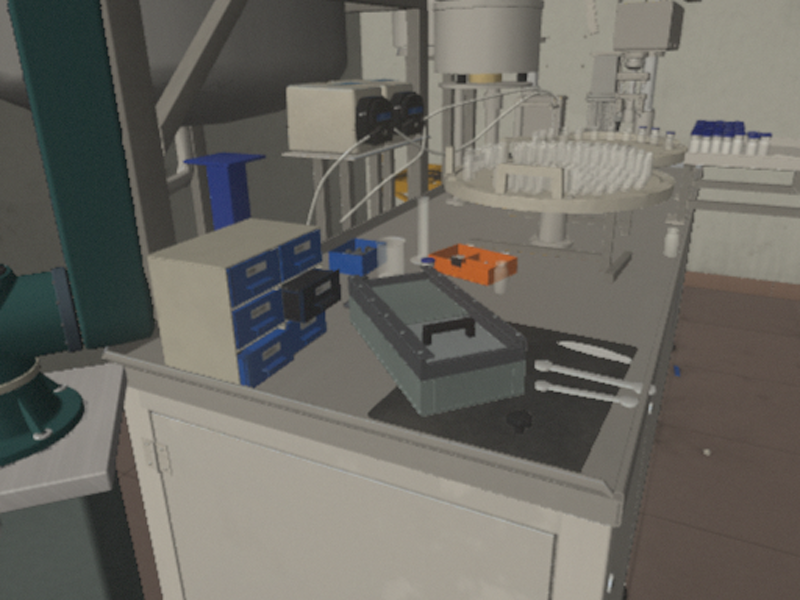

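The top view shows the store at about (335–553, 237–343), with the hatch handle at (497,288). The guides are at (280,312) and (208,357), the vial at (285,229), the beaker at (217,255) and the knob at (589,272). The side view agrees: the hatch is seated and a drawer cabinet stands in front of the robot.

Run:
```python
from h import *
d=np.load('pics/top0.png.npy',allow_pickle=True).item(); c=d['c']; im=c['image']
k=512/800
def P(n,uv,z): 
    print(n,ray(c,np.array(uv)*k-0.0,z).round(0)[:,:2].tolist())
P('rail corners z92',[(335,244),(551,237),(553,334),(338,343)],92)
# handle: dark in the region
g=im.max(axis=2).astype(int)
def comp(x0,y0,x1,y1,th,z,n):
    m=np.zeros(g.shape,np.uint8); m[y0:y1,x0:x1]=(g[y0:y1,x0:x1]<th)
    cs,_=cv2.findContours(m,0,2)
    for q in cs:
        if cv2.contourArea(q)<12: continue
        M=cv2.moments(q); ctr=(M['m10']/M['m00'],M['m01']/M['m00'])
        W=ray(c,q[:,0,:],z)[:,:2].astype(np.float32); b=cv2.minAreaRect(W)
        print(n,'px',np.round(ctr,1),'W',ray(c,ctr,z)[0].round(1),'rect',np.round(b[0],1),np.round(b[1],1),round(b[2],1))
comp(300,160,340,205,60,94,'handle')
comp(365,162,392,185,50,20,'knob')
comp(150,180,205,220,85,45,'guideA')
comp(110,205,160,250,85,45,'guideB')
P('cab top z?',[(281,453),(357,382),(466,491),(393,570)],200)
P('cab top z?',[(281,453),(357,382),(466,491),(393,570)],250)
P('vial',[(284,228)],75);P('beak',[(210,245),(228,262)],87)
a=np.hstack([cv2.resize(im[180:250,105:205],(800,560),interpolation=cv2.INTER_CUBIC)])
cv2.imwrite('pics/g.png',a[:,:,::-1])
s=np.load('pics/side0.png.npy',allow_pickle=True).item()['c']
# cabinet top near corner triangulation: top px (357,382)&side (322,232) is front-right; others
R1,t1=cam(c);R2,t2=cam(s)
P1=c['K']@np.c_[R1,t1];P2=s['K']@np.c_[R2,t2]
for u,v in [((357,382),(237,220)),((466,491),(320,230)),((393,570),(236,265)),((357,382),(320,230)),((466,491),(236,265)),((393,570),(153,256)),((281,453),(237,220)),((335,244),(427,257)),((551,237),(524,345)),((338,343),(350,283)),((553,334),(420,375))]:
    X=cv2.triangulatePoints(P1,P2,np.array(u)*k,np.array(v)*k); X=(X[:3]/X[3]).T
    print(u,v,X.round(),np.abs(proj(s,X)-np.array(v)*k).max().round(1))
```

```text
rail corners z92 [[706.0, 176.0], [716.0, -180.0], [556.0, -181.0], [543.0, 172.0]]
handle px [317.9 183.9] W [633.2 -89.1  94. ] rect [634.1 -88.4] [79.8 16.3] 1.8
knob px [375.9 171.8] W [ 669.4 -261.5   20. ] rect [ 666.2 -267.3] [72.4 60.8] 89.8
guideA px [178.  200.1] W [593.4 279.   45. ] rect [585.7 279.8] [95.  40.7] 48.7
guideB px [132.  227.9] W [519.4 401.7  45. ] rect [520.1 393.1] [95.2 45. ] 56.2
cab top z? [[388.0, 244.0], [491.0, 134.0], [332.0, -25.0], [219.0, 82.0]]
cab top z? [[399.0, 235.0], [496.0, 130.0], [346.0, -19.0], [239.0, 81.0]]
vial [[735.0, 263.0]]
beak [[705.0, 383.0], [677.0, 354.0]]
(357, 382) (237, 220) [[430. 142. 227.]] 28.8
(466, 491) (320, 230) [[410. -34. 267.]] 22.7
(393, 570) (236, 265) [[297.  70. 218.]] 22.4
(357, 382) (320, 230) [[490. 134. 196.]] 0.1
(466, 491) (236, 265) [[335. -25. 203.]] 1.3
(393, 570) (153, 256) [[222.  82. 198.]] 1.7
(281, 453) (237, 220) [[375. 247. 196.]] 4.4
(335, 244) (427, 257) [[702. 175. 110.]] 0.6
(551, 237) (524, 345) [[ 715. -180.   85.]] 1.2
(338, 343) (350, 283) [[544. 172.  79.]] 0.7
(553, 334) (420, 375) [[ 554. -186.   70.]] 1.0
```

View pics/g.png

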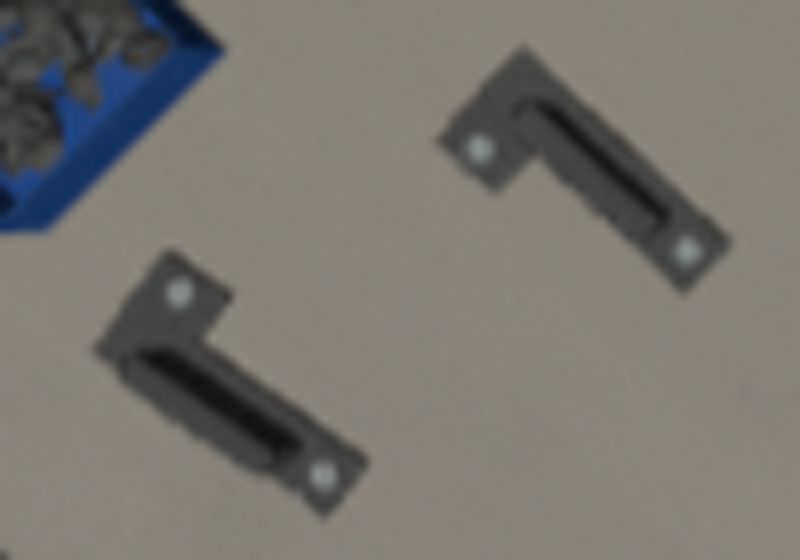

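Crop: the right-hand guide in the picture, A, has its toe on its left, so it is guide_left. B has its toe on its right, so it is guide_right. I'll move above the handle now.

Request:
send_rows(motion=[[0.05, 0.035, 0.032, 0.004, 0, 0, -0.04], [0.05, 0.07, 0.064, 0.008, 0, 0, -0.08], [0.05, 0.105, 0.096, 0.012, 0, 0, -0.12], [0.05, 0.14, 0.128, 0.016, 0, 0, -0.16], [0.05, 0.175, 0.16, 0.02, 0, 0, -0.2]])

```text
time: 0.6
eef_pos: [327.8, -367.0, 251.0]
tool_rot: [-3.141, 0.0, 0.078]
force: [0.4, 0.0, 0.1]
grip_width: 50.1
```

Request:
send_rows(motion=[[0.05, 0.035, 0.032, 0, 0, 0, -0.01], [0.05, 0.07, 0.064, 0, 0, 0, -0.02], [0.05, 0.105, 0.096, 0, 0, 0, -0.03], [0.05, 0.14, 0.128, 0, 0, 0, -0.04], [0.05, 0.175, 0.16, 0, 0, 0, -0.05]])

```text
time: 1.1
eef_pos: [502.9, -207.0, 250.9]
tool_rot: [-3.142, 0.001, 0.029]
force: [0.3, -0.9, 1.0]
grip_width: 49.9
```

Request:
send_rows(motion=[[0.05, 0.033, 0.03, 0, 0, 0, 0], [0.05, 0.066, 0.06, 0, 0, 0, 0], [0.05, 0.1, 0.09, 0, 0, 0, 0], [0.05, 0.131, 0.12, 0, 0, 0, 0], [0.05, 0.131, 0.12, 0, 0, 0, 0]])

```text
time: 1.6
eef_pos: [635.2, -84.2, 248.7]
tool_rot: [-3.139, 0.002, 0.036]
force: [-0.6, 0.0, -0.2]
grip_width: 49.9
```

Run:
```python
from h import *
c=np.load('pics/top0.png.npy',allow_pickle=True).item()['c']
for n,tail,far in (('A',[(735,240),(685,295)],[(523,45),(437,143),(497,193)]),('B',[(325,518),(370,462)],[(95,348),(170,248),(233,293)])):
    f=lambda p: ray(c,(np.array(p)+.5)/8-.5+[105,180],8)[:,:2]
    T=f(tail);F=f(far); print(n,T.round(1).tolist(),F.round(1).tolist())
    e=F[0]-T[0]; yaw=np.arctan2(e[1],e[0]); L=np.hypot(*e); w=T[1]-T[0]
    print(' len',L.round(1),'w',np.hypot(*w).round(1),'toew',np.hypot(*(F[1]-F[0])).round(1),'yaw',yaw.round(3), 'toe yaw',np.arctan2(*(F[1]-F[0])[::-1]).round(3),'centre',((T[0]+F[0])/2+w/2).round(1))
s=r.get_state();print(s['time'],s['eef_pos'],s['tool_rot'],s['q'],s['force'],s['grip_width'])
c,s=cap('wrist','w1.png')
cv2.imwrite('pics/w1b.png',c['image'][:,:,::-1])
print(proj(c,[[633.5,-88.7,94]],s), cam(c,s), np.array(c['T_tool_cam']).round(2))
```

```text
A [[567.1, 234.9], [548.2, 252.2]] [[635.1, 308.5], [601.2, 338.2], [583.7, 317.4]]
 len 100.2 w 25.7 toew 45.1 yaw 0.825 toe yaw 2.422 centre [591.6 280.3]
B [[471.6, 376.5], [490.9, 361.1]] [[530.6, 456.3], [565.1, 430.5], [549.5, 408.7]]
 len 99.2 w 24.7 toew 43.0 yaw 0.934 toe yaw -0.641 centre [510.7 408.7]
1.6 [635.24498142 -84.1813344  248.67138498] [-3.13887534e+00  2.15141311e-03  3.60560826e-02] [-0.22125148  0.29227582  1.0975292   0.002116    1.75455931  1.31387546] [-0.639044    0.02128471 -0.17094389] 49.92219280180988
[[261.9665489  179.62914585]] (array([[ 0.03638405, -0.99933366, -0.00290407],
       [-0.94691041, -0.035404  ,  0.31954221],
       [-0.3194321 , -0.00887635, -0.94756759]]), array([-106.30761968,  551.5097965 ,  598.42974319])) [[   0.     -0.95   -0.32   81.75]
 [   1.      0.     -0.     -0.21]
 [   0.     -0.32    0.95 -142.02]
 [   0.      0.      0.      1.  ]]
```

View pics/w1b.png

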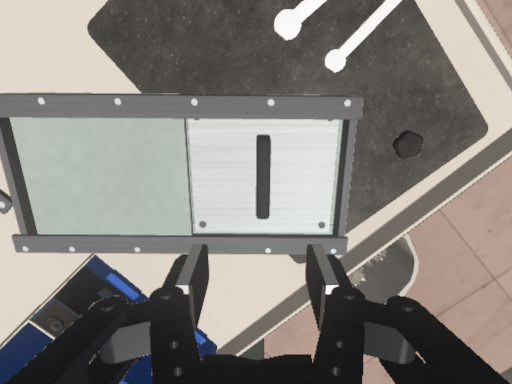

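Handle bar seen from (263,135) to (263,219), and the predicted centre (262,180) agrees. I'll descend partway and check.

Request:
send_rows(motion=[[0.05, 0, 0, -0.03, 0, 0, 0], [0.05, 0, 0, -0.07, 0, 0, 0], [0.05, 0, 0, -0.11, 0, 0, 0], [0.05, 0, 0, -0.12, 0, 0, 0], [0.05, 0, 0, -0.12, 0, 0, 0]])

```text
time: 2.15
eef_pos: [630.9, -89.2, 129.0]
tool_rot: [-3.141, 0.005, 0.029]
force: [0.6, 0.2, 0.8]
grip_width: 50.1
```

Request:
send_rows(motion=[[0.05, 0, 0, 0, 0, 0, 0]])

```text
time: 2.25
eef_pos: [633.7, -89.5, 133.7]
tool_rot: [3.141, -0.003, 0.029]
force: [0.4, 0.4, 1.1]
grip_width: 49.9
```

Run:
```python
from h import *
c,s=cap('wrist','w2.png'); print(s['eef_pos'],s['tool_rot'],s['q'],s['force'])
im=c['image'];g=im.max(axis=2)
p=proj(c,[[634,-89,94]],s)[0];print(p)
m=((g<60)*255).astype(np.uint8)
n,l,st,ce=cv2.connectedComponentsWithStats(m)
for i in range(1,n):
    if st[i,4]>150: print(st[i],ce[i].round(1),ray(c,ce[i],94,s).round(1))
```

```text
[633.70716649 -89.45154176 133.70902956] [ 3.14052538 -0.00322441  0.02906985] [-2.28677112e-01  3.19345078e-01  1.29101894e+00 -2.10306762e-04
  1.52783868e+00  1.31305976e+00] [0.38314728 0.37794227 1.06027585]
[256.41227523 225.57494856]
[376 134  15  47 365] [383.1 150.1] [[ 684.8 -162.5   94. ]]
[441 144  46  41 778] [459.8 159. ] [[ 680.8 -209.1   94. ]]
[189 259  34  71 806] [200.5 289.1] [[585.2 -51.9  94. ]]
[    0   258   509   126 26295] [254.8 345.3] [[537.7 -90.6  94. ]]
[297 267  28  62 635] [314.4 290.8] [[ 586.1 -130.5   94. ]]
```

View pics/w2.png

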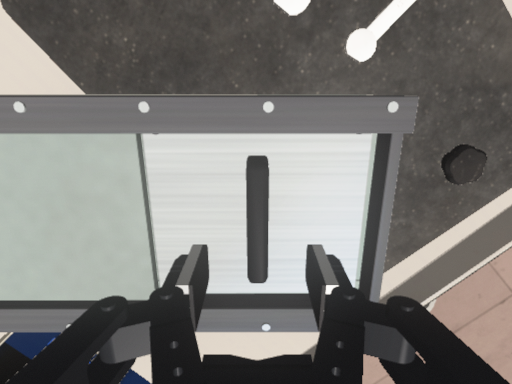

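Handle centre at about (257,220), within 1 mm in y and about 4 mm ahead in x, which is harmless. Lower and grip.

Request:
send_rows(motion=[[0.05, 0.002, -0.001, -0.025, 0, 0, 0], [0.05, 0.002, -0.001, -0.045, 0, 0, 0], [0.05, 0.002, -0.001, -0.059, 0, 0, 0], [0.05, 0.002, -0.001, -0.059, 0, 0, 0]])

```text
time: 2.7
eef_pos: [634.3, -89.6, 71.5]
tool_rot: [-3.141, 0.002, 0.03]
force: [-0.1, 0.6, -0.8]
grip_width: 49.8
```

Request:
send_rows(motion=[[0.0, 0, 0, 0, 0, 0, 0], [0.0, 0, 0, 0, 0, 0, 0], [0.0, 0, 0, 0, 0, 0, 0], [0.0, 0, 0, 0, 0, 0, 0], [0.0, 0, 0, 0, 0, 0, 0]], squeeze=60)

```text
time: 3.2
eef_pos: [636.1, -89.7, 74.5]
tool_rot: [3.141, -0.004, 0.03]
force: [-0.2, 0.5, 6.0]
grip_width: 12.6
```

Request:
send_rows(motion=[[0.0, 0, 0, 0, 0, 0, 0], [0.0, 0, 0, 0, 0, 0, 0]])

```text
time: 3.4
eef_pos: [636.1, -89.6, 74.5]
tool_rot: [3.141, -0.004, 0.03]
force: [-0.3, 1.3, 6.1]
grip_width: 12.4
```

Request:
send_rows(motion=[[0.0, 0, 0, 0.004, 0, 0, 0], [0.0, 0, 0, 0.008, 0, 0, 0], [0.0, 0, 0, 0.013, 0, 0, 0], [0.0, 0, 0, 0.017, 0, 0, 0], [0.0, 0, 0, 0.017, 0, 0, 0]])

```text
time: 3.9
eef_pos: [635.2, -89.7, 89.9]
tool_rot: [3.141, -0.001, 0.03]
force: [0.3, 0.1, -4.9]
grip_width: 12.7
```

Request:
send_rows(motion=[[0.0, 0, 0, 0, 0, 0, 0]])

```text
time: 4.0
eef_pos: [634.9, -89.7, 89.3]
tool_rot: [3.141, 0.0, 0.03]
force: [-0.1, 0.6, -4.5]
grip_width: 12.6
```

Run:
```python
from h import *
c,s=cap('side','side1.png'); print(s['eef_pos'],s['force'],s['torque'],s['grip_width'])
a=cv2.imread('pics/side1.png')[150:280,200:370]; cv2.imwrite('pics/side1b.png',cv2.resize(a,None,fx=4,fy=4,interpolation=cv2.INTER_CUBIC))
```

```text
[634.85417114 -89.66578098  89.29315977] [-0.10637262  0.59456906 -4.51278074] [ 0.01390399 -0.09397709  0.03864326] 12.55545356951391
```

View pics/side1b.png

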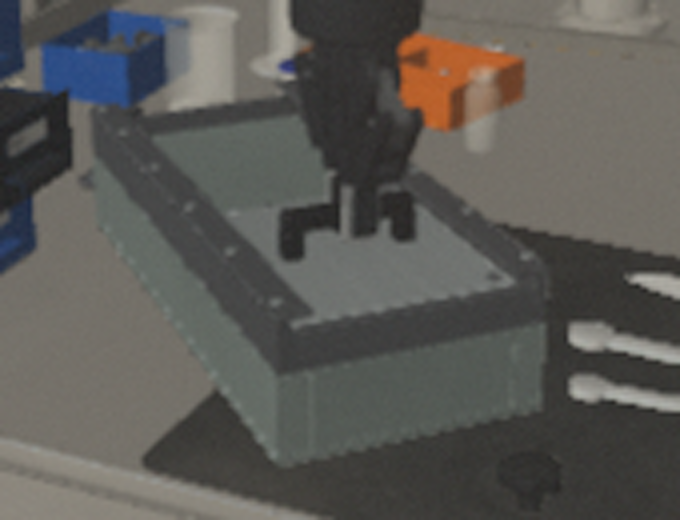

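The hatch is lifted and level, with about 4.5 N hanging on the wrist. Now the slide.

Request:
send_rows(motion=[[0.0, -0.0003, 0.01, 0, 0, 0, 0], [0.0, -0.001, 0.03, 0, 0, 0, 0], [0.0, -0.0016, 0.05, 0, 0, 0, 0], [0.0, -0.0022, 0.07, 0, 0, 0, 0], [0.0, -0.0029, 0.09, 0, 0, 0, 0]])

```text
time: 4.55
eef_pos: [631.6, 2.0, 89.1]
tool_rot: [-3.141, 0.001, 0.03]
force: [-0.8, 0.2, -4.6]
grip_width: 12.6
```

Request:
send_rows(motion=[[0.0, -0.0006, 0.02, 0, 0, 0, 0], [0.0, -0.0012, 0.04, 0, 0, 0, 0], [0.0, -0.0019, 0.06, 0, 0, 0, 0], [0.0, -0.0025, 0.08, 0, 0, 0, 0], [0.0, -0.0025, 0.08, 0, 0, 0, 0]])

```text
time: 5.05
eef_pos: [628.8, 84.1, 89.1]
tool_rot: [-3.139, 0.001, 0.033]
force: [-0.8, -0.4, -4.2]
grip_width: 12.8
```

Request:
send_rows(motion=[[0.0, 0, 0, -0.003, 0, 0, 0], [0.0, 0, 0, -0.006, 0, 0, 0], [0.0, 0, 0, -0.006, 0, 0, 0]])

```text
time: 5.35
eef_pos: [629.5, 80.4, 84.5]
tool_rot: [-3.141, -0.001, 0.029]
force: [-2.8, 2.0, 1.8]
grip_width: 12.8
```

Run:
```python
from h import *
c,s=cap('wrist','w3.png'); print(s['eef_pos'],s['tool_rot'],s['force'],s['torque'],s['grip_width'])
```

```text
[629.53479446  80.42041587  84.50789994] [-3.14059533e+00 -5.64147479e-04  2.92293015e-02] [-2.79448358  2.0473411   1.78067638] [0.34242245 0.37885359 0.0203332 ] 12.819326889175983
```

View pics/w3.png

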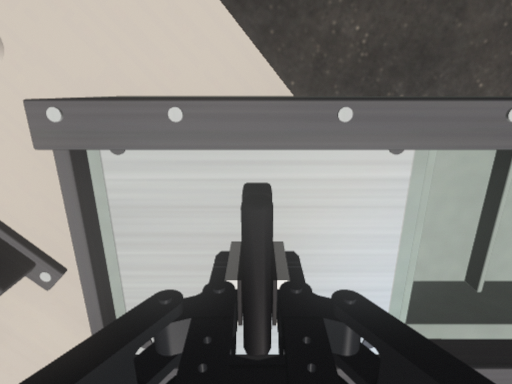

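The hatch is on the deck, gripped at about (257,255), and the well lies open to the right. I'll release and go to guide A.

Request:
send_rows(motion=[[0.045, 0, 0, 0, 0, 0, 0], [0.045, 0, 0, 0, 0, 0, 0], [0.045, 0, 0, 0, 0, 0, 0], [0.045, 0, 0, 0.01, 0, 0, 0], [0.045, 0, 0, 0.035, 0, 0, 0]])

```text
time: 5.9
eef_pos: [627.8, 80.1, 116.0]
tool_rot: [3.141, 0.006, 0.029]
force: [-0.1, -1.4, -0.1]
grip_width: 45.1
```

Request:
send_rows(motion=[[0.045, 0, 0, 0.03, 0, 0, 0], [0.045, 0, 0, 0.065, 0, 0, 0], [0.045, -0.005, 0.03, 0.095, 0, 0, 0.14], [0.045, -0.013, 0.07, 0.105, 0, 0, 0.28], [0.045, -0.02, 0.11, 0.105, 0, 0, 0.42]])

```text
time: 6.4
eef_pos: [610.9, 191.2, 228.3]
tool_rot: [3.139, -0.008, 0.454]
force: [0.7, 0.4, 0.6]
grip_width: 44.8
```

Request:
send_rows(motion=[[0.045, -0.009, 0.04, 0, 0, 0, 0.13], [0.045, -0.018, 0.08, 0, 0, 0, 0.26], [0.045, -0.018, 0.09, 0, 0, 0, 0.375], [0.045, -0.018, 0.09, 0, 0, 0, 0.375], [0.045, -0.018, 0.09, 0, 0, 0, 0.375]])

```text
time: 6.9
eef_pos: [591.7, 280.0, 223.8]
tool_rot: [3.141, -0.0, 0.822]
force: [1.0, -0.3, 0.2]
grip_width: 44.9
```

Run:
```python
from h import *
c,s=cap('wrist','w4.png'); print(s['eef_pos'],s['tool_rot'],s['force'],s['q'],s['grip_width'])
u=[np.cos(.825),np.sin(.825)];C=np.array([591.6,280.3])
a=cv2.imread('pics/w4.png')
ps=proj(c,[[*(C+30*np.array(u)),45],[*(C-30*np.array(u)),45],[*(C-50*np.array(u)),8]],s); print(ps)
```

```text
[591.72320944 280.00042558 223.83942566] [ 3.14057390e+00 -1.67443758e-04  8.22382929e-01] [ 0.95196017 -0.30101539  0.16993125] [ 3.55820623e-01  3.24170244e-01  1.10584733e+00 -8.42813593e-04
  1.71096723e+00  1.10411610e+00] 44.938335520017354
[[256.37418429 143.98095705]
 [256.52418857 198.66482877]
 [256.54978915 204.1168622 ]]
```

View pics/w4.png

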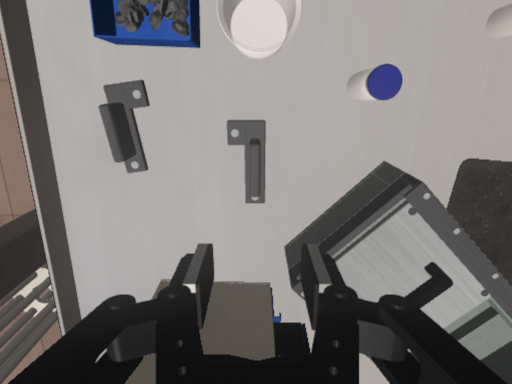

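The bar of guide A is at columns 245–266 and rows 120–203, and the prediction agrees to about a pixel. Before descending I'll check forearm clearance over the cabinet.

Run:
```python
from h import *
s=r.get_state()
D=[(.08794,1.37225,np.hypot(151.774,528.133),230.15),(.29228,1.09753,np.hypot(635.245,84.18),248.67),(.319345,1.29102,np.hypot(633.7,89.45),133.71),(s['q'][1],s['q'][2],np.hypot(*s['eef_pos'][:2]),s['eef_pos'][2])]
A=[];b=[]
for q2,q3,rr,z in D:
    f=q2+q3
    A+= [[1,0,np.sin(q2),np.sin(f)],[0,1,np.cos(q2),np.cos(f)]]; b+=[rr,z]
x,res,_,_=np.linalg.lstsq(np.array(A),np.array(b),rcond=None); print(x,res,(np.array(A)@x-b).round(1))
```

```text
[  14.1441407  -262.09585771  438.55942004  500.65075362] [234.57743145] [ 0.7 -0.1 -7.8 -0.7 12.1  0.8 -5.   0. ]
```

Fit: the forearm stays well above the cabinet top (wrist at least 280 mm up). Descend and grip guide A.

Request:
send_rows(motion=[[0.045, 0, 0, -0.04, 0, 0, 0], [0.045, 0, 0, -0.08, 0, 0, 0], [0.045, 0, 0, -0.12, 0, 0, 0], [0.045, 0, 0, -0.15, 0, 0, 0], [0.045, 0, 0, -0.175, 0, 0, 0]])

```text
time: 7.45
eef_pos: [591.1, 278.2, 46.0]
tool_rot: [-3.141, 0.003, 0.821]
force: [0.0, -0.6, -1.5]
grip_width: 45.1
```

Request:
send_rows(motion=[[0.045, 0, 0, -0.015, 0, 0, 0], [0.045, 0, 0, -0.028, 0, 0, 0], [0.045, 0, 0, -0.028, 0, 0, 0], [0, 0, 0, -0.028, 0, 0, 0], [0, 0, 0, -0.028, 0, 0, 0]], squeeze=50)

```text
time: 7.95
eef_pos: [592.7, 280.8, 22.4]
tool_rot: [3.14, -0.003, 0.824]
force: [-0.3, 0.7, 3.3]
grip_width: 16.8
```

Request:
send_rows(motion=[[0, 0, 0, 0, 0, 0, 0], [0, 0, 0, 0, 0, 0, 0], [0, 0, 0, 0, 0, 0, 0], [0, 0, 0, 0, 0, 0, 0]])

```text
time: 8.35
eef_pos: [592.4, 281.0, 22.1]
tool_rot: [3.14, -0.003, 0.825]
force: [-0.7, 1.7, 6.7]
grip_width: 10.8
```

Request:
send_rows(motion=[[0, 0, 0, 0.01, 0, 0, 0], [0, 0, 0, 0.04, 0, 0, 0], [0, 0, 0, 0.08, 0, 0, 0], [0, 0, 0, 0.12, 0, 0, 0], [0, 0, 0, 0.16, 0, 0, 0]])

```text
time: 8.85
eef_pos: [590.6, 279.7, 180.6]
tool_rot: [-3.141, 0.003, 0.825]
force: [0.7, -0.7, -1.6]
grip_width: 11.2
```

Run:
```python
from h import *
c,s=cap('top','top2.png'); print(s['eef_pos'],s['force'],s['grip_width'])
a=cv2.imread('pics/top2.png')[145:225,210:360]; cv2.imwrite('pics/top2b.png',cv2.resize(a,None,fx=5,fy=5,interpolation=cv2.INTER_CUBIC))
O=np.array([634,-91]);y=.032;M=np.array([[np.cos(y),-np.sin(y)],[np.sin(y),np.cos(y)]])
for n,p in {'well top':[(62,72,56),(62,-72,56),(-62,-72,56),(-62,72,56)],'div':[(62,0,22),(-62,0,22)],'outer':[(82,268,92),(82,-90,92),(-82,-90,92),(-82,268,92)]}.items():
    print(n,((proj(c,[[*(O+M@np.array(q[:2])),q[2]] for q in p])-[210,145]+.5)*5).round(0).tolist())
```

```text
[590.62875881 279.72588318 180.55605782] [ 0.7318639  -0.74041291 -1.62672483] 11.214324552974125
well top [[395.0, 88.0], [664.0, 78.0], [674.0, 311.0], [403.0, 320.0]]
div [[520.0, 89.0], [529.0, 315.0]]
outer [[19.0, 55.0], [713.0, 31.0], [727.0, 349.0], [29.0, 374.0]]
```

View pics/top2b.png

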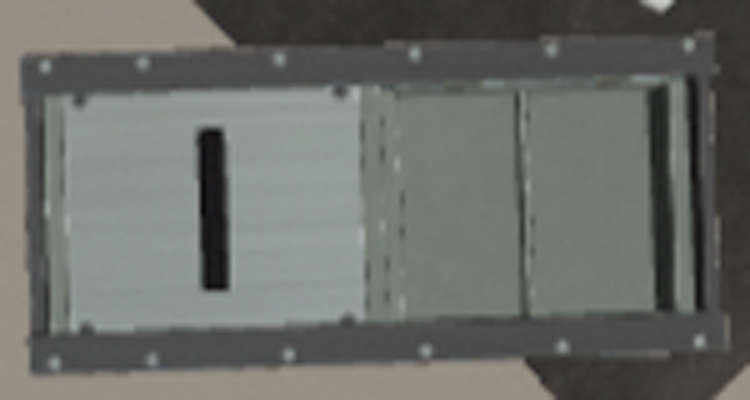

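Outer corners and divider match store origin (634,-91.5) and yaw 0.032 to within about 1.5 mm. Hatch handle is at (213,210) on the deck. I'll carry guide_left over the left bay.

Request:
send_rows(motion=[[0, 0.005, -0.03, 0, 0, 0, -0.1], [0, 0.01, -0.07, 0, 0, 0, -0.2], [0, 0.015, -0.11, 0, 0, 0, -0.3], [0, 0.02, -0.15, 0, 0, 0, -0.4], [0, 0.025, -0.19, 0, 0, 0, -0.5]])

```text
time: 9.4
eef_pos: [615.7, 88.6, 178.9]
tool_rot: [-3.141, 0.003, 0.321]
force: [0.6, 0.8, -2.1]
grip_width: 11.1
```

Request:
send_rows(motion=[[0, 0.004, -0.04, 0, 0, 0, -0.1], [0, 0.008, -0.08, 0, 0, 0, -0.2], [0, 0.012, -0.12, 0, 0, 0, -0.293], [0, 0.016, -0.148, 0, 0, 0, -0.293], [0, 0.016, -0.148, 0, 0, 0, -0.293]])

```text
time: 9.9
eef_pos: [631.9, -62.3, 178.6]
tool_rot: [3.139, 0.003, 0.026]
force: [-0.1, 0.9, -2.4]
grip_width: 10.9
```

Request:
send_rows(motion=[[0, 0, 0, -0.025, 0, 0, 0], [0, 0, 0, -0.05, 0, 0, 0], [0, 0, 0, -0.06, 0, 0, 0], [0, 0, 0, -0.06, 0, 0, 0], [0, 0, 0, -0.06, 0, 0, 0]])

```text
time: 10.4
eef_pos: [632.7, -57.2, 120.8]
tool_rot: [3.141, -0.0, 0.032]
force: [-0.0, -0.6, -2.0]
grip_width: 10.7
```

Run:
```python
from h import *
c,s=cap('wrist','w5.png'); print(s['eef_pos'],s['tool_rot'],s['force'],s['grip_width'])
O=np.array([633.5,-91.5]);y=.032;M=np.array([[np.cos(y),-np.sin(y)],[np.sin(y),np.cos(y)]])
for n,p in {'well floor':[(62,72,6),(62,-72,6)],'div':[(62,0,22),(-62,0,22)]}.items():
    print(n,proj(c,[[*(O+M@np.array(q[:2])),q[2]] for q in p],s).round(0).tolist())
```

```text
[632.70975459 -57.22116406 120.82053287] [ 3.14144203e+00 -4.02360357e-04  3.23958473e-02] [-0.01479872 -0.59486143 -1.95281679] 10.725493494061615
well floor [[210.0, 117.0], [389.0, 118.0]]
div [[302.0, 119.0], [296.0, 263.0]]
```

View pics/w5.png

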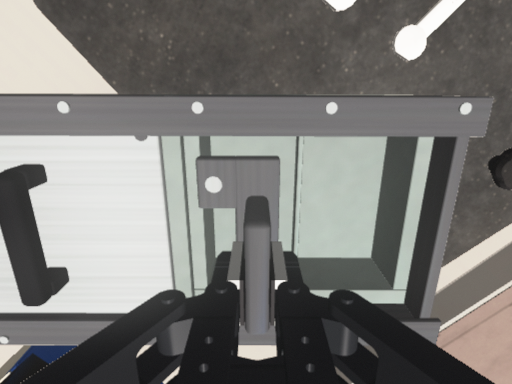

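The guide is held square at about (238–280, 156–330), inside the left bay between the deck edge and the divider at column 297. Lowering it now, slowly near the floor.

Request:
send_rows(motion=[[0, 0, 0, -0.025, 0, 0, 0], [0, 0, 0, -0.05, 0, 0, 0], [0, 0, 0, -0.07, 0, 0, 0], [0, 0, 0, -0.08, 0, 0, 0], [0, 0, 0, -0.085, 0, 0, 0]])

```text
time: 10.95
eef_pos: [632.7, -57.5, 35.5]
tool_rot: [3.141, -0.0, 0.032]
force: [-0.9, 0.1, -2.3]
grip_width: 10.7
```

Request:
send_rows(motion=[[0, 0, 0, -0.002, 0, 0, 0], [0, 0, 0, -0.004, 0, 0, 0], [0, 0, 0, -0.006, 0, 0, 0], [0, 0, 0, -0.006, 0, 0, 0], [0, 0, 0, -0.006, 0, 0, 0]])

```text
time: 11.45
eef_pos: [633.6, -57.8, 30.7]
tool_rot: [3.141, -0.003, 0.032]
force: [1.4, -0.4, 0.5]
grip_width: 10.4
```

Request:
send_rows(motion=[[0, 0, 0, 0, 0, 0, 0]])

```text
time: 11.55
eef_pos: [633.6, -57.8, 30.7]
tool_rot: [3.141, -0.003, 0.032]
force: [1.8, 0.4, 1.8]
grip_width: 11.2
```

Contact: the load went from −2.3 to +1.8 N. I'll release with a small opening and rise.

Request:
send_rows(motion=[[0, 0, 0, -0.001, 0, 0, 0], [0.026, 0, 0, -0.001, 0, 0, 0], [0.026, 0, 0, -0.001, 0, 0, 0], [0.026, 0, 0, -0.001, 0, 0, 0]])

```text
time: 11.95
eef_pos: [632.1, -57.6, 27.9]
tool_rot: [-3.141, 0.001, 0.032]
force: [-0.9, 0.3, 0.0]
grip_width: 26.1
```

Request:
send_rows(motion=[[0.026, 0, 0, 0.015, 0, 0, 0], [0.026, 0, 0, 0.05, 0, 0, 0], [0.026, 0, 0, 0.095, 0, 0, 0], [0.026, 0, 0, 0.14, 0, 0, 0], [0.026, 0, 0, 0.18, 0, 0, 0]])

```text
time: 12.45
eef_pos: [632.6, -57.7, 212.2]
tool_rot: [3.141, -0.003, 0.032]
force: [0.0, -0.5, 0.5]
grip_width: 26.1
```

Request:
send_rows(motion=[[0.045, -0.01, 0.035, 0, 0, 0, 0.09], [0.045, -0.02, 0.08, 0, 0, 0, 0.18], [0.045, -0.03, 0.12, 0, 0, 0, 0.27], [0.045, -0.04, 0.16, 0, 0, 0, 0.36], [0.045, -0.05, 0.2, 0, 0, 0, 0.45]])

```text
time: 12.95
eef_pos: [581.9, 143.8, 209.7]
tool_rot: [3.141, -0.001, 0.485]
force: [0.4, 0.2, -0.3]
grip_width: 45.1
```

Request:
send_rows(motion=[[0.045, -0.012, 0.045, 0, 0, 0, 0.09], [0.045, -0.024, 0.09, 0, 0, 0, 0.18], [0.045, -0.036, 0.135, 0, 0, 0, 0.27], [0.045, -0.048, 0.18, 0, 0, 0, 0.36], [0.045, -0.06, 0.22, 0, 0, 0, 0.45]])

```text
time: 13.45
eef_pos: [521.6, 364.5, 209.6]
tool_rot: [3.141, -0.001, 0.936]
force: [1.2, -0.1, -0.2]
grip_width: 44.9
```

Request:
send_rows(motion=[[0.045, -0.006, 0.025, 0, 0, 0, 0], [0.045, -0.012, 0.046, 0, 0, 0, 0], [0.045, -0.012, 0.046, 0, 0, 0, 0], [0.045, -0.012, 0.046, 0, 0, 0, 0]])

```text
time: 13.85
eef_pos: [510.4, 408.4, 209.0]
tool_rot: [3.141, -0.0, 0.933]
force: [0.8, -0.6, -0.2]
grip_width: 44.9
```

Run:
```python
from h import *
c,s=cap('wrist','w6.png'); print(s['eef_pos'],s['tool_rot'],s['force'],s['grip_width'],s['q'])
u=np.array([np.cos(.934),np.sin(.934)]);n=np.array([-u[1],u[0]]);C=np.array([510.7,408.7])
P=[[*(C-50*u+12*n),8],[*(C-50*u-12*n),8],[*(C+50*u+12*n),8],[*(C+50*u-32*n),8]]
print(proj(c,P,s).round(1).tolist())
# top2-independent check of the left guide from top
c,s=cap('top','top3.png')
a=cv2.imread('pics/top3.png')[145:225,210:360]; b=cv2.imread('pics/w6.png')[60:260,140:390]
z=np.zeros((600,750,3),np.uint8); z[:400]=cv2.resize(a,None,fx=5,fy=5,interpolation=cv2.INTER_CUBIC); z[400:,:250]=b; cv2.imwrite('pics/m3.png',z)
```

```text
[510.38967015 408.40580435 209.03041541] [ 3.14068443e+00 -1.35323603e-04  9.32649255e-01] [ 0.80356203 -0.63780291 -0.24486269] 44.92728386526177 [ 5.88561226e-01  3.24578212e-01  1.13444828e+00 -8.14375339e-04
  1.68213236e+00  1.22661770e+00]
[[246.7, 208.2], [266.9, 208.2], [245.6, 122.0], [286.2, 121.9]]
```

View pics/m3.png

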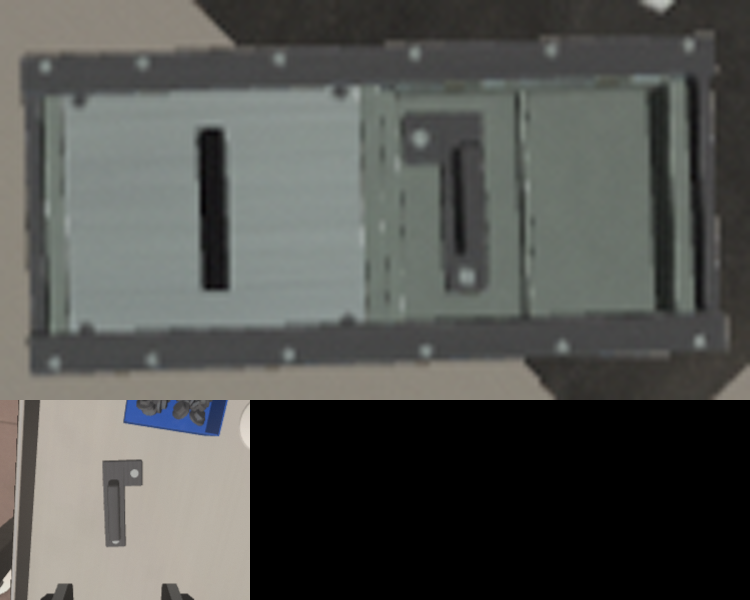

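guide_left lies flat in the left bay at (400–488, 112–292). Guide B's bar in the wrist view matches the prediction, with about 0.02 rad more yaw. Descend and grip.

Request:
send_rows(motion=[[0.045, 0, 0, -0.04, 0, 0, 0.02], [0.045, 0, 0, -0.08, 0, 0, 0.02], [0.045, 0, 0, -0.12, 0, 0, 0.02], [0.045, 0, 0, -0.145, 0, 0, 0.02], [0.045, 0, 0, -0.165, 0, 0, 0.02]])

```text
time: 14.45
eef_pos: [510.1, 406.1, 40.9]
tool_rot: [-3.141, 0.003, 0.95]
force: [0.1, -0.2, 0.4]
grip_width: 44.8
```

Request:
send_rows(motion=[[0.045, 0, 0, -0.013, 0, 0, 0], [0.045, 0, 0, -0.023, 0, 0, 0], [0.045, 0, 0, -0.023, 0, 0, 0], [0, 0, 0, -0.023, 0, 0, 0], [0, 0, 0, -0.023, 0, 0, 0]])

```text
time: 14.95
eef_pos: [511.4, 409.0, 22.1]
tool_rot: [3.141, -0.003, 0.952]
force: [1.3, 0.3, -0.1]
grip_width: 16.8
```

Request:
send_rows(motion=[[0, 0, 0, 0, 0, 0, 0], [0, 0, 0, 0, 0, 0, 0], [0, 0, 0, 0, 0, 0, 0], [0, 0, 0, 0, 0, 0, 0]])

```text
time: 15.35
eef_pos: [511.4, 409.2, 22.3]
tool_rot: [3.14, -0.003, 0.952]
force: [-0.5, 1.3, 5.8]
grip_width: 11.1
```

Request:
send_rows(motion=[[0, 0, 0, 0.01, 0, 0, 0], [0, 0, 0, 0.04, 0, 0, 0], [0, 0, 0, 0.08, 0, 0, 0], [0, 0, 0, 0.12, 0, 0, 0], [0, 0, 0, 0.16, 0, 0, 0]])

```text
time: 15.85
eef_pos: [509.8, 407.8, 181.0]
tool_rot: [-3.141, 0.002, 0.952]
force: [0.8, 1.5, -1.3]
grip_width: 11.0
```

Request:
send_rows(motion=[[0, 0.008, -0.03, 0, 0, 0, -0.09], [0, 0.018, -0.075, 0, 0, 0, -0.18], [0, 0.028, -0.12, 0, 0, 0, -0.27], [0, 0.038, -0.165, 0, 0, 0, -0.36], [0, 0.048, -0.21, 0, 0, 0, -0.46]])

```text
time: 16.35
eef_pos: [558.0, 196.4, 179.8]
tool_rot: [3.141, 0.002, 0.488]
force: [0.7, 0.1, -1.1]
grip_width: 11.1
```

Request:
send_rows(motion=[[0, 0.011, -0.045, 0, 0, 0, -0.09], [0, 0.022, -0.09, 0, 0, 0, -0.18], [0, 0.033, -0.135, 0, 0, 0, -0.27], [0, 0.044, -0.18, 0, 0, 0, -0.36], [0, 0.055, -0.22, 0, 0, 0, -0.46]])

```text
time: 16.85
eef_pos: [613.0, -24.0, 179.8]
tool_rot: [3.141, 0.002, 0.027]
force: [0.4, 0.5, -1.2]
grip_width: 11.2
```

Request:
send_rows(motion=[[0, 0.01, -0.045, 0, 0, 0, 0], [0, 0.019, -0.085, 0, 0, 0, 0], [0, 0.021, -0.104, 0, 0, 0, 0], [0, 0.021, -0.104, -0.03, 0, 0, 0], [0, 0.021, -0.104, -0.06, 0, 0, 0]])

```text
time: 17.35
eef_pos: [634.9, -126.5, 120.7]
tool_rot: [3.141, -0.002, 0.03]
force: [-0.0, 1.2, -2.3]
grip_width: 11.3
```

Request:
send_rows(motion=[[0, 0, 0, 0, 0, 0, 0], [0, 0, 0, 0, 0, 0, 0]])

```text
time: 17.55
eef_pos: [633.8, -124.9, 119.6]
tool_rot: [-3.141, 0.003, 0.032]
force: [-0.1, -0.4, -0.8]
grip_width: 10.8
```

Run:
```python
from h import *
c,s=cap('wrist','w7.png'); print(s['eef_pos'],s['tool_rot'],s['force'],s['grip_width'])
```

```text
[ 633.76451625 -124.91096438  119.63451793] [-3.14067777e+00  2.60660016e-03  3.24368980e-02] [-0.12998491 -0.35129061 -0.81184093] 10.78390604476668
```

View pics/w7.png

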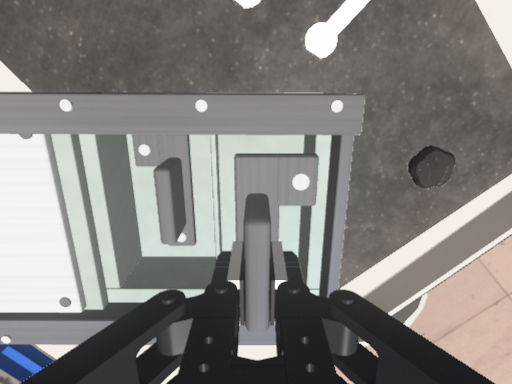

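guide_right is held square at about (235–318, 155–330) over the right bay. guide_left lies in its bay at (135–195, 135–245). Lowering.

Request:
send_rows(motion=[[0, 0, 0.001, -0.025, 0, 0, 0], [0, 0, 0.001, -0.05, 0, 0, 0], [0, 0, 0.001, -0.07, 0, 0, 0], [0, 0, 0.001, -0.08, 0, 0, 0], [0, 0, 0.001, -0.085, 0, 0, 0]])

```text
time: 18.1
eef_pos: [635.1, -124.4, 36.1]
tool_rot: [3.141, -0.001, 0.032]
force: [-0.3, -0.0, -1.9]
grip_width: 10.9
```

Request:
send_rows(motion=[[0, 0, 0, -0.002, 0, 0, 0], [0, 0, 0, -0.004, 0, 0, 0], [0, 0, 0, -0.006, 0, 0, 0], [0, 0, 0, -0.006, 0, 0, 0], [0, 0, 0, -0.006, 0, 0, 0]])

```text
time: 18.6
eef_pos: [635.5, -124.9, 30.8]
tool_rot: [3.141, -0.003, 0.032]
force: [0.7, -0.2, 2.2]
grip_width: 10.8
```

Request:
send_rows(motion=[[0, 0, 0, 0, 0, 0, 0]])

```text
time: 18.7
eef_pos: [635.5, -124.9, 30.8]
tool_rot: [3.141, -0.003, 0.032]
force: [0.6, 0.4, 2.7]
grip_width: 10.6
```

Same contact signature as before. I'll release, rise, and move off to the right for a clear top view.

Request:
send_rows(motion=[[0, 0, 0, -0.001, 0, 0, 0], [0.026, 0, 0, -0.001, 0, 0, 0], [0.026, 0, 0, -0.001, 0, 0, 0], [0.026, 0, 0, -0.001, 0, 0, 0]])

```text
time: 19.1
eef_pos: [634.0, -124.5, 27.7]
tool_rot: [-3.141, 0.001, 0.032]
force: [-0.2, 0.1, 0.9]
grip_width: 26.1
```

Request:
send_rows(motion=[[0.026, 0, 0, 0.015, 0, 0, 0], [0.026, 0, 0, 0.05, 0, 0, 0], [0.026, 0, 0, 0.095, 0, 0, 0], [0.026, 0, 0, 0.14, 0, 0, 0], [0.026, 0, 0, 0.19, 0, 0, 0]])

```text
time: 19.6
eef_pos: [633.8, -124.4, 220.3]
tool_rot: [-3.141, 0.001, 0.032]
force: [1.5, -0.8, -0.1]
grip_width: 25.9
```

Request:
send_rows(motion=[[0.026, -0.035, -0.035, 0, 0, 0, 0], [0.026, -0.07, -0.07, 0, 0, 0, 0], [0.026, -0.105, -0.105, 0, 0, 0, 0], [0.026, -0.14, -0.14, 0, 0, 0, 0], [0.026, -0.175, -0.175, 0, 0, 0, 0]])

```text
time: 20.1
eef_pos: [458.0, -300.6, 219.6]
tool_rot: [3.14, -0.001, 0.032]
force: [0.6, -0.4, -0.5]
grip_width: 25.8
```

Request:
send_rows(motion=[[0.026, -0.03, -0.03, 0, 0, 0, 0], [0.026, -0.06, -0.06, 0, 0, 0, 0], [0.026, -0.06, -0.06, 0, 0, 0, 0]])

```text
time: 20.4
eef_pos: [396.0, -363.0, 219.6]
tool_rot: [3.139, 0.001, 0.025]
force: [1.0, 0.5, -0.5]
grip_width: 25.7
```

Run:
```python
from h import *
c,s=cap('top','top4.png'); print(s['time'],s['eef_pos'],s['force'])
a=cv2.imread('pics/top4.png')[130:225,110:390]; cv2.imwrite('pics/m4.png',cv2.resize(a,None,fx=2.8,fy=2.8,interpolation=cv2.INTER_CUBIC))
d=cv2.absdiff(cv2.imread('pics/top0.png'),cv2.imread('pics/top4.png')).max(axis=2)
for n,(u,v) in {'vial':(182,146),'beaker':(138,163),'knob':(377,174)}.items(): print(n,d[v-14:v+14,u-14:u+14].mean(), d[v-14:v+14,u-14:u+14].max())
```

```text
20.4 [ 395.99290347 -363.0413852   219.5520931 ] [ 0.97413309  0.49360392 -0.4858915 ]
vial 1.8864795918367347 28
beaker 1.1543367346938775 3
knob 1.7474489795918366 6
```

The picture limit is reached, so I'll do the last check with numbers only.

Run:
```python
from h import *
c=np.load('pics/top4.png.npy',allow_pickle=True).item()['c']; ref=np.load('pics/top2.png.npy',allow_pickle=True).item()['c']
O=np.array([633.5,-91.5]);y=.032;M=np.array([[np.cos(y),-np.sin(y)],[np.sin(y),np.cos(y)]])
g=c['image'].max(axis=2).astype(int); d=(np.abs(c['image'].astype(int)-ref['image']).max(axis=2)>18).astype(np.uint8)
m=np.zeros_like(d); m[155:212,285:345]=d[155:212,285:345]
for q in cv2.findContours(m,0,2)[0]:
    if cv2.contourArea(q)>40:
        P=(ray(c,q[:,0,:],16)[:,:2]-O)@M; print('guide store min',P.min(0).round(),'max',P.max(0).round())
h=np.zeros_like(d); h[165:206,243:265]=g[165:206,243:265]<60
q=max(cv2.findContours(h,0,2)[0],key=cv2.contourArea); b=cv2.minAreaRect((ray(c,q[:,0,:],106)[:,:2]).astype(np.float32)); print('handle store',(np.array(b[0])-O)@M,b[1])
e=cv2.absdiff(c['image'],np.load('pics/top0.png.npy',allow_pickle=True).item()['c']['image']).max(axis=2)[132:160,168:196]; print('vial px changed',(e>15).sum(),np.argwhere(e>15)[:6].tolist())
```

```text
guide store min [-51.  20.] max [52. 68.]
guide store min [-48. -67.] max [ 55. -19.]
handle store [ -1.36419395 171.19561486] (79.00727844238281, 12.431239128112793)
vial px changed 11 [[9, 8], [10, 7], [10, 8], [11, 7], [14, 7], [17, 8]]
```

```bash
python3 -c "
from bench import r
print(r.finish_job(), r.get_state()['time'])"
```

```text
the job is handed in; nothing more can be done
the job is handed in; nothing more can be done
```

I opened the store, set both guides down in their bays and handed the job in at about 20 s of the 67 allowed. No verdict is reported.

- **Hatch:** I lifted it about 17 mm, slid it 170 mm along the channels and set it down on the deck. The last top picture puts its handle at store y ≈ 171 mm (at least 150 needed).
- **Guides:** I gripped each by its fin, lowered it until the wrist force showed contact with the floor, and released it. In the last top picture, guide_left spans store x −51 to 52 mm, y 20 to 68 mm. guide_right spans x −48 to 55 mm, y −67 to −19 mm. Each is inside its own bay, and a footprint of about 100 mm in x is what a guide lying flat should show.
- **Bystanders:** The beaker and knob look the same in the first and last top pictures. Around the vial only 11 edge pixels changed; I did not find out why, but that is too few for a real shift.

**Not checked:**
- The 12-picture limit stopped me from viewing the final picture, so the final hatch, guide and bystander checks are numeric only. I saw guide_left lying in its bay; I never viewed guide_right after releasing it.
- I did not measure the height or tilt of the guides or hatch directly. Those rest on the contact forces, the footprints and the earlier pictures.

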